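Slide a printer panel out over the ledge end for screwing

ROBOT

A 6-joint arm with a two-finger parallel gripper is mounted at the origin on the work surface. World frame = base frame: x ahead of the robot, y to its left, z up, the work surface at z = 0. Lengths are in m, angles in rad, forces in N, time in s.
With the tool pointing down it reaches from about 0.3 to 0.875 m from the base axis. Payload 6.4 kg.
Tool frame: the origin (TCP) lies at the very end of the fingers, on their centre line; the grasp point (between the pads) lies 19 mm behind it; z points along the fingers, y is the direction in which the jaws open and shut (so a half turn about z gives the same grasp; the last joint's range is limited). The gripper opens to 85 mm and grips with 20 to 120 N. Pads are 22 mm wide; open, the fingers measure 114 mm over their backs; the gripper's body (76 mm by 85 mm) begins 54 mm behind the grasp point. The pads swing forward as they close: fully open they stand 13 mm farther back than shut.
Start: joints at [0.961, 0.181, 1.607, -0, 1.354, -0.206], TCP at [0.226, 0.529, 0.231] pointing down, gripper open.
Joint ranges: [-2.99, 2.99], [-0.89, 2.07], [0.3, 2.58], [-1.14, 4.28], [0, 2.63], [-3.12, 3.12]. Speed limits (rad/s): [2.57, 2.57, 3.01, 3.14, 3.14, 3.14].

INTERFACE

Orientations are given as a unit quaternion [w, x, y, z].
In Python, from bench import telemetry, imaging, ctrl gives the robot as it stands.
- The arm moves only by the shell command python3 -m pendant 'ROWS' [OPENING]. ROWS is JSON, a list that holds one entry, the list of rows, each a list of 6 numbers: the shift along the tool's x, y, z in units of 200 mm (1.0 is 200 mm), then the turn, a rotation vector about the tool's x, y, z in units of pi rad (1.0 is pi rad). In form: [[[tx, ty, tz, rx, ry, rz], ...]]. A call has 1 to 12 rows; each row shifts and turns the pose as measured when the row begins, along the tool's axes as they then stand; what a row does not reach is not made up. A row lasts 1/8 s, in which the tool goes at most 62.5 mm and 10.7 degrees, less where a joint would pass 70% of its speed; a pose out of reach is approached as far as the arm can. A call with a number of a shift or a turn outside -1 to 1 is refused whole. A call with a gripper value outside its range is refused whole. OPENING is the closure, from 0 (fully open) to 1 (shut), set as the call begins (- or left out, the last holds). The fingers move at their own pace and stop on an object; the grip force is fixed at half the most. Time passes only in rows, so rows that do not move let the fingers close. It gives the time, the measured TCP pose, the force and the opening at its end, in the units of the state.
- telemetry.get_obs(): the state, without advancing time (a new reading comes with each control period).
- imaging.camera(name): name is "scene" or "top" or "wrist"; returns a dict with "pixels" (384x512x3 uint8, blue, green, red), "vfov" (degrees; the focal length in pixels is half the picture's height over the tangent of half this angle, whatever the lens; pixels are square), "cx", "cy" (the principal point, pixels), "R" (3x3) and "t" (3): a world point X has camera coordinates R X + t. Camera axes: x right, y down, z forward; pixel columns grow to the right and rows downward; lengths in m; the calibration is good to about 2 mm. A picture is of the moment at which its call begins. There is no depth.
- ctrl.hand_in(): hands the job in, once; it reports no verdict.
The state is a dict: "time_s": time; "q": joint angles; "dq": joint speeds; "joint_efforts": joint torques, N m; "eef_pos": TCP position; "eef_rot": TCP orientation; "wrist_force": force on the tool from outside, world axes, zero at the start; "torque": the same for the moment, N m; "opening": opening from 0.0 (shut) to 1.0 (fully open).
Only numpy, scipy, OpenCV 4.12 (cv2) and the standard library are available. Lean on these libraries where they do the work, as an engineer would, in place of code of your own. Each camera call takes 0.05 s, during which the arm holds its last target.

TASK

Using only your fingertips, push the flat grey printer panel along the ledge until it overhangs the end next to the screw tray by about 40 mm, so that its row of screw holes can be reached from below, and leave it lying flat, with its long side flush against the back fence. Only push it: do not lift it, tip it or let it drop off, leave everything else where it is, and let go of it at the end.

Things in the scene. Friction and masses are not known exactly. Their poses are not given: they have to be found in the camera images.
- panel: The work: flat grey metal printer side panel, 140 mm long (y axis), 90 mm wide (x axis), 6 mm thick, about 0.3 kg, a row of three small dark screw holes across each short end, 12 mm in. Lies loose and flat on the ledge, parallel to it within 8 degrees, its centre 10 to 30 mm short of where it would be flush with the fence. Origin: centre of its underside; z up.
- ledge: Fixed raised plywood ledge. Flat top 50 mm above the bench, from y = -120 to +120 mm (both ends open) and x = -65 mm (open front, nearer the robot) to +115 mm (strip with small parts behind the fence). Origin: on the bench below the ledge's middle; x points away from the robot to the fence, y along the ledge, z up.
- fence (a point): Middle of the front face of the low aluminium back fence, at its foot: x = +60, y = 0, z = +50 mm from the ledge's origin, same axes. The fence runs the ledge's whole length, 5 mm thick, 15 mm above the top. A panel flush against it has its centre at ledge x = +15 mm; with 40 mm overhang, at ledge y = +90 or -90 mm.
- screw_tray: Loose low black plastic tray with two compartments of screws, 80 x 60 mm, 22 mm high, standing on the bench off one end of the ledge, about 225 mm from the ledge's middle along its y axis: on either the +y or the -y side. It marks the end where the panel must overhang. Origin: centre of its underside. Leave alone.
- jar: Loose closed jar, 50 mm diameter, 65 mm high, on the bench off the other end of the ledge. Origin: centre of its underside. Leave alone.
- spool: Loose grey flanged spool, 34 mm diameter, 32 mm high, upright on the ledge's strip behind the fence. Origin: centre of its underside. Leave alone.
- gear: Loose white stepped gear blank, 38 mm diameter, 22 mm high, on the ledge's strip behind the fence. Origin: centre of its underside. Leave alone.
- screwdriver: Loose screwdriver lying on the bench to the robot's right, nearer than the ledge. Leave alone.
- roller: Loose black rubber roller with square end blocks, 170 mm long, 22 mm high, lying on the bench between the robot and the ledge. Leave alone.
- mug: Loose white mug, 76 mm diameter, 90 mm high, on the bench to the robot's left, nearer than the ledge. Leave alone.
- bracket: Loose bent steel bracket, 60 x 35 mm, 44 mm high, on the bench left of the roller. Leave alone.
There are look-alikes about, which are no part of the job. Several things have the shape of the panel; the one meant has the colours described above.

How it is judged:
By the outcome, as a careful person would: the job done as asked, in the order asked, and still so for the second after the job is handed in, with the robot touching nothing.
It also fails if it takes over 58 s, if anything falls off the work surface, if the arm or the gripper's body presses on something with over 40 N, if the wrist force passes 120 N, or if a joint passes its speed limit or range.

## Working session

There is one attempt and no reset: what is moved stays moved. The work goes in short steps, Python scripts to look and compute and a shell command to move; the robot and the scene stay as the last step left them, time stands still between calls to the robot, and variables do not carry over. Pictures are saved under pics/ and viewed, and the job is handed in when it is done.

```bash
mkdir -p pics; ls; python3 - <<'E'
from bench import telemetry, imaging
import cv2
print(telemetry.get_obs())
for n in ("scene","top"):
    c=imaging.camera(n); cv2.imwrite(f"pics/{n}0.png",c["pixels"])
    print(n,c["vfov"],c["cx"],c["cy"],c["R"],c["t"])
E
```

```text
pics
{'time_s': 0.0, 'q': array([ 9.60723119e-01,  1.81569287e-01,  1.60799682e+00,  2.81703401e-05,
        1.35380578e+00, -2.06282750e-01]), 'dq': array([-9.71328535e-05, -8.19139444e-04,  1.82074474e-04,  3.22434721e-04,
       -2.34449278e-04,  9.12559754e-04]), 'joint_efforts': array([-3.87930386e-04, -4.44861245e+01, -3.51343310e+01, -4.33635496e-04,
        9.12412594e-03,  6.63932482e-06]), 'eef_pos': array([0.22556643, 0.52831188, 0.23037368]), 'eef_rot': array([-3.65745827e-04,  2.00529327e-01,  9.79687296e-01, -8.11074532e-04]), 'wrist_force': array([ 0.90383948, -0.53935526,  0.53746305]), 'torque': array([ 0.01586144,  0.02291341, -0.05848   ]), 'opening': 1.0018391159810802}
scene 47.57331760335936 256.18645841828834 194.48057074989967 [[-0.23575487  0.97177332  0.00873291]
 [ 0.62856264  0.15933217 -0.7612636 ]
 [-0.74116708 -0.17398242 -0.64838374]] [ 0.13054594 -0.30213479  1.52345736]
top 42.95847603653809 253.6936062586615 184.774201626638 [[ 0.05159591 -0.99865069  0.00588804]
 [-0.9769886  -0.0516968  -0.20693166]
 [ 0.20695683  0.00492428 -0.97833768]] [-0.01627957  0.56700082  1.41166809]
```

View pics/scene0.png

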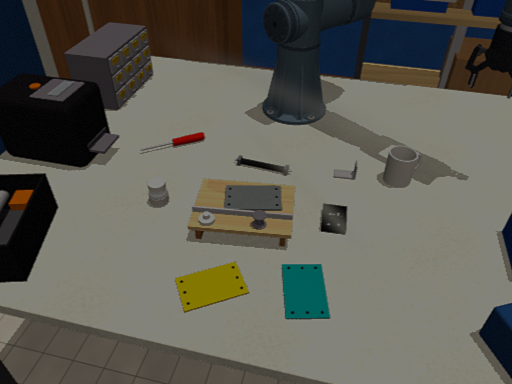

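View pics/top0.png

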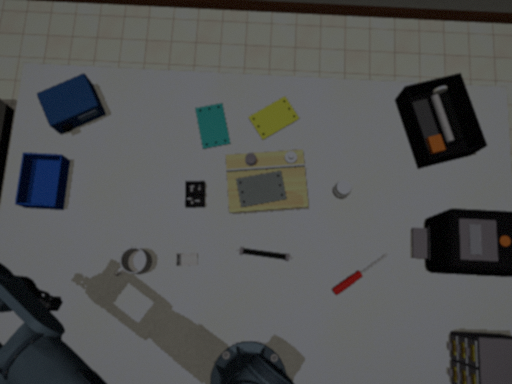

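The tray (top view, 195,194) is on the ledge's +y side. The grey panel is at (261,189) on the ledge, and the jar at (342,189). I'll zoom in to measure the corners.

```bash
python3 - <<'E'
import cv2
i=cv2.imread("pics/top0.png")[140:225,215:325]
cv2.imwrite("pics/top0z.png",cv2.resize(i,None,fx=7,fy=7,interpolation=cv2.INTER_CUBIC))
i=cv2.imread("pics/scene0.png")[170:250,180:305]
cv2.imwrite("pics/scene0z.png",cv2.resize(i,None,fx=6,fy=6,interpolation=cv2.INTER_CUBIC))
E
```

```text
(no output)
```

View pics/top0z.png

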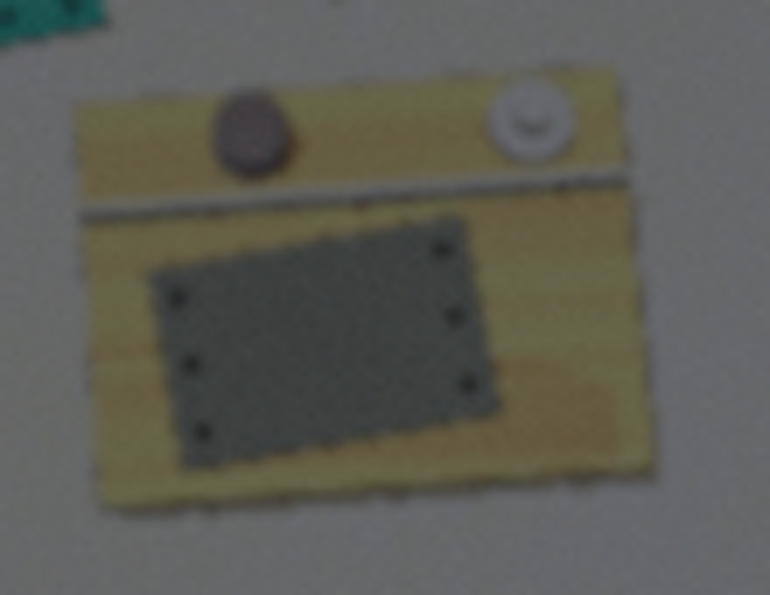

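View pics/scene0z.png

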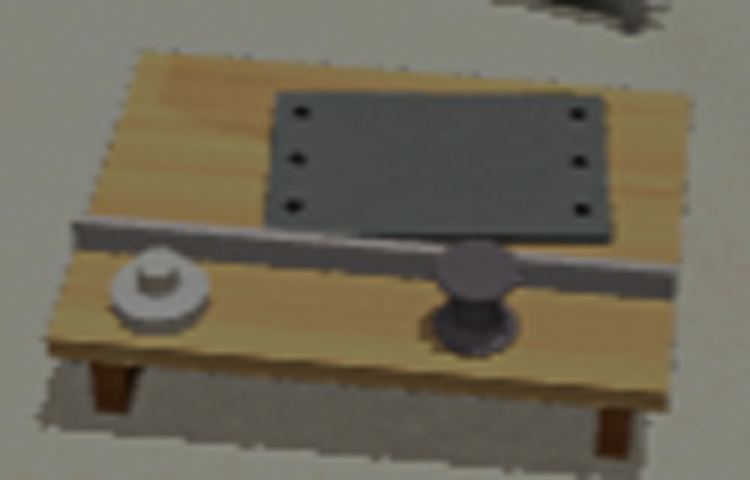

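```bash
cat > h.py <<'E'
import numpy as np
from scipy.optimize import least_squares
def ray(c,uv,z):
    f=c["pixels"].shape[0]/2/np.tan(np.radians(c["vfov"])/2)
    R=np.array(c["R"]);t=np.array(c["t"]);o=-R.T@t
    d=R.T@np.array([(uv[0]-c["cx"])/f,(uv[1]-c["cy"])/f,1.])
    return o+d*(z-o[2])/d[2]
def fit(P,L):  # P world Nx2, L local Nx2 -> x,y,th
    f=lambda p:(np.array([[np.cos(p[2]),-np.sin(p[2])],[np.sin(p[2]),np.cos(p[2])]])@L.T+p[:2,None]-P.T).ravel()
    r=least_squares(f,[*P.mean(0),0]); return r.x,r.fun
def toloc(led,p):
    c,s=np.cos(led[2]),np.sin(led[2]); d=np.asarray(p)[:2]-led[:2]
    return np.array([c*d[0]+s*d[1],-s*d[0]+c*d[1]])
def toworld(led,p):
    c,s=np.cos(led[2]),np.sin(led[2])
    return np.array([led[0]+c*p[0]-s*p[1],led[1]+s*p[0]+c*p[1]])
LEDL=np.array([[.115,.12],[.115,-.12],[-.065,-.12],[-.065,.12]])
PANL=np.array([[.045,.07],[.045,-.07],[-.045,-.07],[-.045,.07]])
E
python3 - <<'E'
from h import *
from bench import imaging
def go(n,led,pan,sc,off):
    c=imaging.camera(n)
    print(n,"cam",-np.array(c["R"]).T@np.array(c["t"]))
    f=lambda q:((q[0]+.5)/sc-.5+off[0],(q[1]+.5)/sc-.5+off[1])
    W=np.array([ray(c,f(q),.05)[:2] for q in led]); p,r=fit(W,LEDL); print("ledge",p.round(4),np.degrees(p[2]).round(2),(r*1e3).round(1))
    V=np.array([ray(c,f(q),.056)[:2] for q in pan]); s,r=fit(V,PANL); print("panel",s.round(4),np.degrees(s[2]).round(2),(r*1e3).round(1)); print("local",toloc(p,s), np.degrees(s[2]-p[2]))
go("top",[(77,103),(620,68),(655,468),(103,503)],[(150,270),(465,215),(498,410),(182,468)],7,(215,140))
go("scene",[(668,393),(48,340),(140,50),(692,93)],[(611,234),(265,224),(277,92),(606,97)],6,(180,170))
E
```

```text
top cam [0.26263894 0.00610307 1.49851436]
ledge [ 0.5611 -0.0279  0.1191] 6.82 [ 0.9  0.7 -0.4 -1.3  0.2 -0.3 -1.2  1.2]
panel [ 0.5585 -0.0087  0.2265] 12.98 [ 1.2  0.9 -1.5 -0.6  1.6  0.4 -2.2  0.2]
local [-0.00032065  0.01934146] 6.152538559284172
scene cam [1.34982393 0.18633352 0.75664072]
ledge [ 0.561  -0.0265  0.1268] 7.26 [-0.2 -0.1  0.3 -0.   1.1 -1.3  0.3 -0.1]
panel [ 0.5573 -0.0081  0.2179] 12.48 [ 1.5  3.7 -3.  -2.2  0.9 -0.5 -0.6  0.1]
local [-0.00135636  0.01871017] 5.219828150127178
```

Both views agree: the ledge is at (0.561, -0.027) turned about 7°. The panel sits at local (0, 0.019), skewed about +5.7°. I'll shut the fingers, line the tool up with the ledge and travel high to its -y end.

```bash
python3 -m pendant '[[[0,0,0,0,0,-0.042],[0,0,0,0,0,-0.042],[0,0,0,0,0,-0.042],[0,0,0,0,0,-0.042],[-0.1,-0.2,0,0,0,0],[-0.1,-0.2,0,0,0,0],[-0.1,-0.2,0,0,0,0],[-0.1,-0.2,0,0,0,0],[-0.1,-0.2,0,0,0,0],[-0.1,-0.2,0,0,0,0]]]' 1
cat > st.py <<'E'
from h import *
from bench import telemetry
from scipy.spatial.transform import Rotation as Ro
LED=np.array([.561,-.0272,np.radians(7.0)])
if __name__=="__main__":
    o=telemetry.get_obs();q=o["eef_rot"];M=Ro.from_quat([q[1],q[2],q[3],q[0]]).as_matrix()
    print("t",round(o["time_s"],2),"local",toloc(LED,o["eef_pos"]).round(4),"z",o["eef_pos"][2].round(4),"tooly deg",np.degrees(np.arctan2(M[1,1],M[0,1])).round(2),"tilt",M[:2,2].round(4),"F",o["wrist_force"].round(1),"op",round(o["opening"],3))
E
python3 st.py
```

```text
time_s: 1.45
eef_pos: [0.3802, 0.303, 0.2288]
eef_rot: [-0.001, -0.074, 0.997, -0.001]
wrist_force: [-0.1, 0.0, 0.3]
opening: -0.002
t 1.45 local [-0.1392  0.3498] z 0.2288 tooly deg 98.52 tilt [-0.0024 -0.0028] F [-0.1  0.   0.3] op -0.002
```

```bash
python3 -m pendant '[[[-0.08,-0.26,0,0,0,0.008],[-0.08,-0.26,0,0,0,0],[-0.08,-0.26,0,0,0,0],[-0.08,-0.26,0,0,0,0],[-0.08,-0.26,0,0,0,0],[-0.08,-0.26,0,0,0,0],[-0.08,-0.26,0,0,0,0],[-0.08,-0.26,0,0,0,0],[-0.08,-0.26,0,0,0,0],[0,0,0,0,0,0]]]'
python3 st.py
```

```text
time_s: 2.7
eef_pos: [0.587, -0.1616, 0.2289]
eef_rot: [-0.0, -0.059, 0.998, -0.001]
wrist_force: [-0.0, 0.3, 0.3]
opening: -0.0
t 2.7 local [ 0.0094 -0.1366] z 0.2289 tooly deg 96.81 tilt [-0.0006 -0.002 ] F [-0.   0.3  0.3] op -0.0
```

```bash
python3 -m pendant '[[[0.04,0.18,0,0,0,0],[0,0,0.25,0,0,0],[0,0,0.25,0,0,0],[0,0,0.2,0,0,0],[0,0,0,0,0,0]]]'
python3 st.py; python3 - <<'E'
from bench import imaging
import cv2
c=imaging.camera("scene");i=c["pixels"][150:250,160:310]
cv2.imwrite("pics/s1.png",cv2.resize(i,None,fx=5,fy=5,interpolation=cv2.INTER_CUBIC))
c=imaging.camera("wrist");cv2.imwrite("pics/w1.png",c["pixels"])
E
```

```text
time_s: 3.32
eef_pos: [0.5732, -0.1223, 0.0859]
eef_rot: [-0.0, -0.06, 0.998, -0.0]
wrist_force: [-0.6, 0.7, 0.7]
opening: 0.004
t 3.33 local [ 0.0005 -0.0958] z 0.0859 tooly deg 96.86 tilt [-0.0005 -0.0003] F [-0.6  0.7  0.7] op 0.004
```

View pics/s1.png

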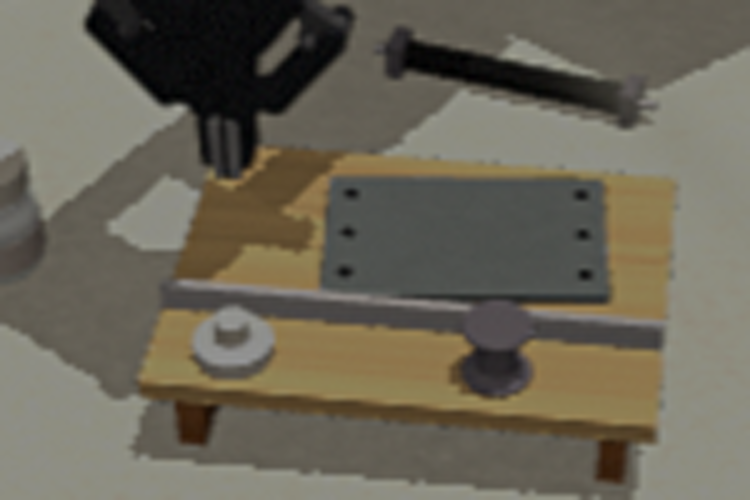

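View pics/w1.png

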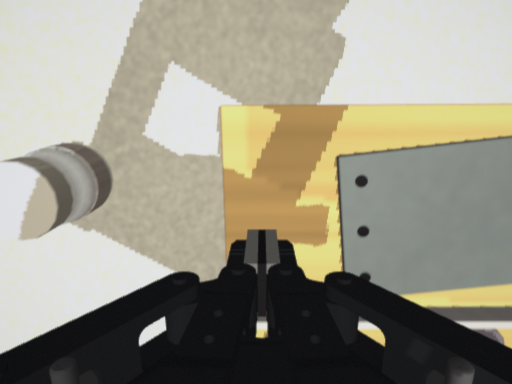

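The scene view shows the fingertips at (230,165), over the ledge and about 100 px clear of the panel's -y end at (325,230). The wrist view agrees: panel edge at x=340, fingers at x=262. Going down to about z = 0.0525.

```bash
python3 -m pendant '[[[-0.015,0,0.08,0,0,0],[0,0,0.06,0,0,0],[0,0,0.02,0,0,0],[0,0,0,0,0,0]]]'
python3 st.py
```

```text
time_s: 3.92
eef_pos: [0.5832, -0.1247, 0.0611]
eef_rot: [0.007, -0.06, 0.998, -0.004]
wrist_force: [-0.6, -0.5, -0.5]
opening: 0.0
t 3.92 local [ 0.0102 -0.0995] z 0.0611 tooly deg 96.87 tilt [ 0.0143 -0.0067] F [-0.6 -0.5 -0.5] op 0.0
```

```bash
python3 -m pendant '[[[0,0,0,0,0,0],[0,0,0,0,0,0]]]'; python3 st.py; python3 -c "
from bench import telemetry;o=telemetry.get_obs();print(o['q'].round(3),o['joint_efforts'].round(1),o['torque'].round(2),o['dq'].round(3))"
```

```text
time_s: 4.18
eef_pos: [0.5835, -0.1249, 0.0616]
eef_rot: [0.007, -0.06, 0.998, -0.004]
wrist_force: [0.2, 0.5, -0.4]
opening: -0.005
t 4.17 local [ 0.0104 -0.0997] z 0.0616 tooly deg 96.86 tilt [ 0.015 -0.007] F [ 0.2  0.5 -0.4] op -0.005
[-4.090e-01  4.190e-01  1.680e+00 -1.000e-03  1.026e+00 -2.100e+00] [  0.  -50.2 -29.2  -0.   -0.1   0. ] [-0.01  0.02  0.04] [ 0.    -0.002 -0.001  0.     0.     0.001]
```

```bash
python3 -m pendant '[[[0.035,0,0.02,-0.0028,0.0043,0],[0,0,0,0,0,0]]]'; python3 st.py
```

```text
time_s: 4.42
eef_pos: [0.5762, -0.1259, 0.0575]
eef_rot: [-0.0, -0.06, 0.998, 0.0]
wrist_force: [0.3, -0.4, 0.4]
opening: -0.002
t 4.42 local [ 0.003  -0.0998] z 0.0575 tooly deg 96.87 tilt [-0.0002  0.0005] F [ 0.3 -0.4  0.4] op -0.002
```

```bash
python3 -m pendant '[[[0,0,0.025,0,0,0],[0,0,0,0,0,0]]]'; python3 st.py;  python3 -m pendant '[[[0,0.05,0,0,0,0],[0,0.05,0,0,0,0],[0,0.025,0,0,0,0],[0,0,0,0,0,0]]]'; python3 st.py
```

```text
time_s: 4.68
eef_pos: [0.5761, -0.126, 0.0521]
eef_rot: [-0.0, -0.06, 0.998, 0.0]
wrist_force: [0.1, -0.6, 0.2]
opening: -0.0
t 4.67 local [ 0.0029 -0.0999] z 0.0521 tooly deg 96.85 tilt [-0.0002  0.0005] F [ 0.1 -0.6  0.2] op -0.0
time_s: 5.18
eef_pos: [0.5729, -0.0987, 0.0522]
eef_rot: [-0.0, -0.06, 0.998, 0.0]
wrist_force: [0.1, -0.8, -0.2]
opening: 0.0
t 5.17 local [ 0.0031 -0.0724] z 0.0522 tooly deg 96.9 tilt [-0.0002  0.0007] F [ 0.1 -0.8 -0.2] op 0.0
```

```bash
python3 -m pendant '[[[0,0.025,0,0,0,0],[0,0.025,0,0,0,0],[0,0.025,0,0,0,0],[0,0.025,0,0,0,0],[0,0.025,0,0,0,0],[0,0.025,0,0,0,0],[0,0,0,0,0,0]]]'; python3 st.py; python3 - <<'E'
from bench import imaging
import cv2
c=imaging.camera("wrist");cv2.imwrite("pics/w2.png",c["pixels"])
c=imaging.camera("scene");i=c["pixels"][150:250,160:310]
cv2.imwrite("pics/s2.png",cv2.resize(i,None,fx=5,fy=5,interpolation=cv2.INTER_CUBIC))
E
```

```text
time_s: 6.05
eef_pos: [0.5694, -0.0677, 0.0525]
eef_rot: [0.0, -0.06, 0.998, -0.0]
wrist_force: [-0.3, -0.2, -0.1]
opening: 0.002
t 6.05 local [ 0.0034 -0.0412] z 0.0525 tooly deg 96.89 tilt [ 0.0006 -0.0005] F [-0.3 -0.2 -0.1] op 0.002
```

View pics/w2.png

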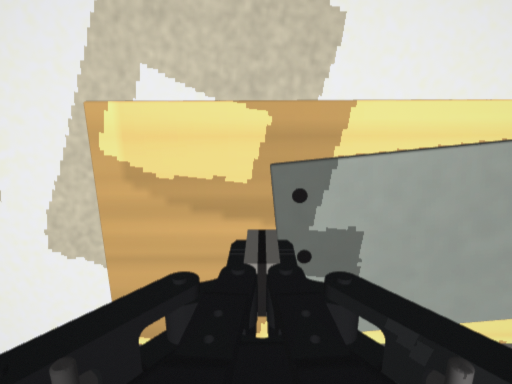

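View pics/s2.png

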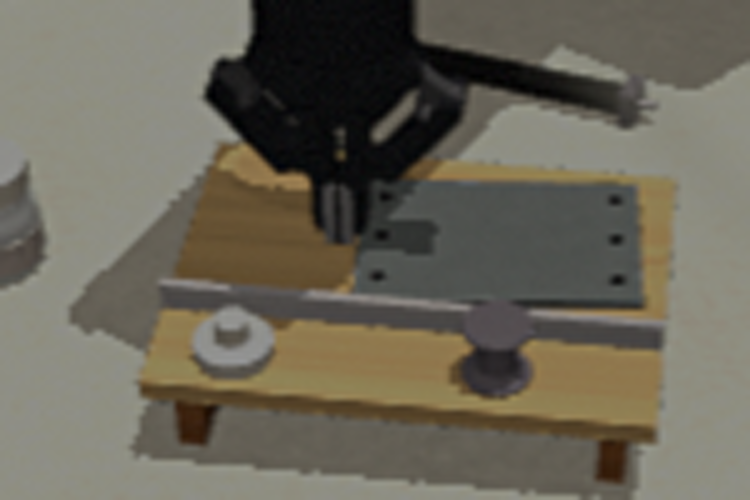

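```bash
cat > m.py <<'E'
import sys,json
from st import *
from bench import imaging
# usage: m.py cam scale offx offy [[corner px: back+y, back-y, front-y, front+y]]
n,sc,ox,oy=sys.argv[1],float(sys.argv[2]),float(sys.argv[3]),float(sys.argv[4])
c=imaging.camera(n)
V=np.array([ray(c,((q[0]+.5)/sc-.5+ox,(q[1]+.5)/sc-.5+oy),.056)[:2] for q in json.loads(sys.argv[5])])
s,r=fit(V,PANL);print("panel local",toloc(LED,s).round(4),"rel deg",(np.degrees(s[2])-7).round(2),"res",(r*1e3).round(1))
print("corners local mm",[(toloc(LED,v)*1e3).round(1).tolist() for v in V])
E
python3 m.py scene 5 160 150 '[[645,301],[355,290],[373,182],[639,184]]'
```

```text
panel local [-0.0002  0.0378] rel deg 4.93 res [ 1.1  3.7 -3.7 -1.   1.5  0.7 -4.   1.8]
corners local mm [[37.4, 110.0], [46.9, -28.4], [-34.8, -32.4], [-50.3, 101.8]]
```

The fingers are touching the panel's -y end (scene zoom, ~365,225), and it has slid to y≈0.037 with about 5° of skew left. I'll push another 45 mm in small rows.

```bash
python3 -m pendant '[[[0,0.025,0,0,0,0],[0,0.025,0,0,0,0],[0,0.025,0,0,0,0],[0,0.025,0,0,0,0],[0,0.025,0,0,0,0],[0,0.025,0,0,0,0],[0,0.025,0,0,0,0],[0,0.025,0,0,0,0],[0,0.02,0,0,0,0],[0,0,0,0,0,0]]]'; python3 st.py; python3 - <<'E'
from bench import imaging
import cv2
c=imaging.camera("wrist");cv2.imwrite("pics/w3.png",c["pixels"])
c=imaging.camera("scene");i=c["pixels"][150:250,180:330]
cv2.imwrite("pics/s3.png",cv2.resize(i,None,fx=5,fy=5,interpolation=cv2.INTER_CUBIC))
E
```

```text
time_s: 7.45
eef_pos: [0.5639, -0.0216, 0.0525]
eef_rot: [0.0, -0.06, 0.998, -0.001]
wrist_force: [-0.0, 0.0, -0.3]
opening: -0.005
t 7.45 local [0.0035 0.0052] z 0.0525 tooly deg 96.87 tilt [ 0.0008 -0.0011] F [-0.   0.  -0.3] op -0.005
```

View pics/w3.png

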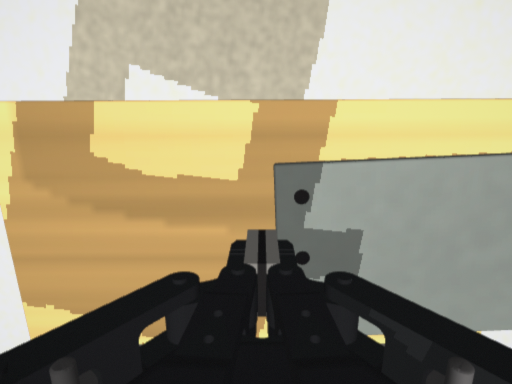

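View pics/s3.png

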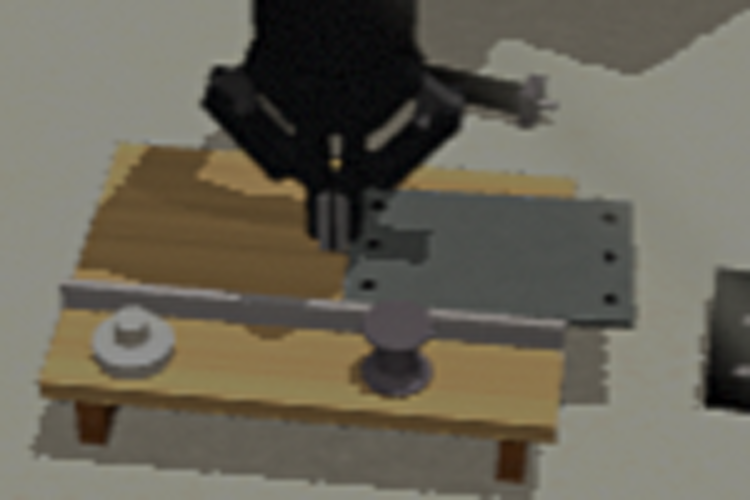

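```bash
python3 m.py scene 5 180 150 '[[634,321],[346,302],[363,190],[632,202]]'
cat > holes.py <<'E'
import sys,json
from st import *
from bench import imaging
n,sc,ox,oy=sys.argv[1],float(sys.argv[2]),float(sys.argv[3]),float(sys.argv[4])
c=imaging.camera(n)
V=np.array([toloc(LED,ray(c,((q[0]+.5)/sc-.5+ox,(q[1]+.5)/sc-.5+oy),.056)) for q in json.loads(sys.argv[5])])*1e3
print(V.round(1).tolist(),"centre",V.mean(0).round(1)); d=V[:3].mean(0)-V[3:].mean(0); print("len",np.hypot(*d).round(1),"rel deg",np.degrees(np.arctan2(-d[0],d[1])).round(2))
E
python3 holes.py scene 5 180 150 '[[611,299],[610,257],[609,217],[368,286],[372,244],[378,205]]'
```

```text
panel local [0.005  0.0828] rel deg 2.27 res [ 0.8  2.9 -2.6 -1.1  2.1 -0.9 -2.9  1.8]
corners local mm [[46.1, 152.6], [49.9, 15.9], [-34.2, 13.7], [-41.9, 149.1]]
[[32.0, 141.2], [1.6, 139.6], [-28.7, 138.0], [37.3, 25.0], [6.5, 23.2], [-23.5, 22.6]] centre [ 4.2 81.6]
len 116.2 rel deg 2.56
```

The centre is at y≈82 mm and the skew is down to 2.5°. I'll push 8 mm more, then back off and lift clear.

```bash
python3 -m pendant '[[[0,0.02,0,0,0,0],[0,0.02,0,0,0,0],[0,0,0,0,0,0]]]'; python3 st.py
python3 -m pendant '[[[0,-0.1,0,0,0,0],[0,-0.05,-0.1,0,0,0],[0,0,-0.2,0,0,0],[0.2,-0.1,-0.1,0,0,0],[0.3,0,0,0,0,0],[0,0,0,0,0,0]]]'; python3 st.py; python3 - <<'E'
from bench import imaging
import cv2
c=imaging.camera("top");i=c["pixels"][140:225,205:315]
cv2.imwrite("pics/t4.png",cv2.resize(i,None,fx=7,fy=7,interpolation=cv2.INTER_CUBIC))
c=imaging.camera("scene");i=c["pixels"][150:250,180:330]
cv2.imwrite("pics/s4.png",cv2.resize(i,None,fx=5,fy=5,interpolation=cv2.INTER_CUBIC))
E
```

```text
time_s: 8.02
eef_pos: [0.563, -0.0141, 0.0525]
eef_rot: [0.0, -0.059, 0.998, -0.001]
wrist_force: [0.1, -0.2, 0.5]
opening: -0.003
t 8.03 local [0.0036 0.0128] z 0.0525 tooly deg 96.81 tilt [ 0.0008 -0.0016] F [ 0.1 -0.2  0.5] op -0.003
time_s: 8.78
eef_pos: [0.4668, -0.0826, 0.1342]
eef_rot: [-0.0, -0.059, 0.998, -0.001]
wrist_force: [-0.3, -0.3, 0.3]
opening: 0.002
t 8.78 local [-0.1003 -0.0435] z 0.1342 tooly deg 96.76 tilt [-0.0006 -0.0022] F [-0.3 -0.3  0.3] op 0.002
```

View pics/t4.png

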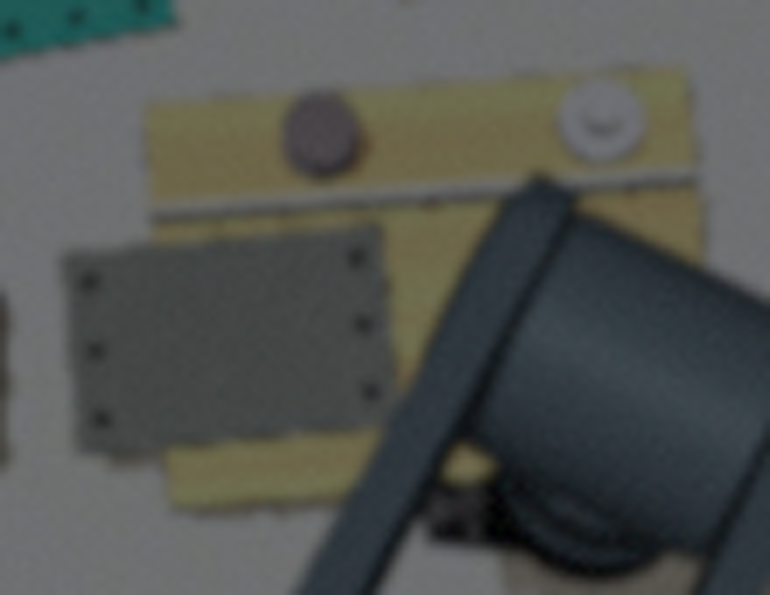

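View pics/s4.png

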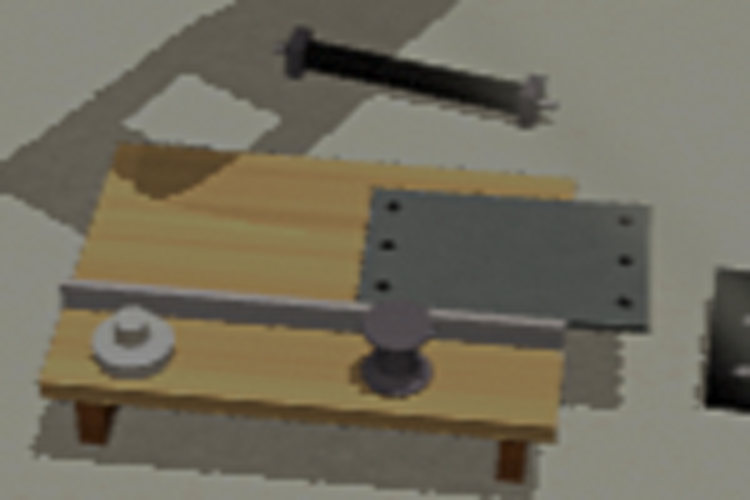

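```bash

python3 holes.py scene 5 180 150 '[[624,302],[625,261],[625,221],[382,286],[387,245],[393,206]]'
python3 holes.py top 7 205 140 '[[90,280],[96,350],[102,419],[356,258],[364,323],[371,391]]'
python3 m.py top 7 205 140 '[[63,255],[381,226],[396,428],[80,455]]'
```

```text
[[33.4, 147.5], [3.6, 147.0], [-26.6, 146.1], [36.5, 31.6], [6.4, 30.6], [-23.6, 30.2]] centre [ 4.9 88.8]
len 116.1 rel deg 1.46
[[35.3, 147.8], [4.3, 146.9], [-26.0, 146.1], [37.1, 32.4], [8.2, 31.0], [-21.8, 30.1]] centre [ 6.2 89. ]
len 115.8 rel deg 1.62
panel local [0.0046 0.0891] rel deg 1.07 res [ 0.9  0.3 -0.2 -1.   1.1 -0.6 -2.4  1.8]
corners local mm [[47.2, 158.9], [50.6, 20.5], [-38.6, 20.6], [-41.0, 156.3]]
```

The panel is at y≈89 mm, x≈5 mm, with about 1.4° of skew. That leaves roughly 10 mm to the fence. I'll go round to its front side and square it up against the fence.

```bash
python3 -m pendant '[[[0,0.22,0,0,0,0],[0.0,0.22,0,0,0,0],[-0.05,0.2,0,0,0,0],[0,0,0,0,0,0],[0,0,0.1,0,0,0],[0,0,0.1,0,0,0],[0,0,0.06,0,0,0],[0,0,0,0,0,0]]]'; python3 st.py
```

```text
time_s: 10.02
eef_pos: [0.4756, 0.0466, 0.0827]
eef_rot: [0.004, -0.062, 0.998, -0.003]
wrist_force: [-0.2, 0.0, -0.6]
opening: 0.001
t 10.03 local [-0.0758  0.0836] z 0.0827 tooly deg 97.1 tilt [ 0.0088 -0.0059] F [-0.2  0.  -0.6] op 0.001
```

```bash
python3 -m pendant '[[[0,0.015,0.04,-0.0022,0.0025,0],[0,0,0.04,0,0,0],[0,0,0.04,0,0,0],[0,0,0,0,0,0]]]'; python3 st.py
```

```text
time_s: 10.52
eef_pos: [0.4766, 0.0491, 0.0582]
eef_rot: [0.001, -0.062, 0.998, -0.0]
wrist_force: [-0.1, 0.4, 0.6]
opening: 0.0
t 10.53 local [-0.0745  0.086 ] z 0.0582 tooly deg 97.08 tilt [ 0.0016 -0.    ] F [-0.1  0.4  0.6] op 0.0
```

```bash
python3 -m pendant '[[[0,0,0.028,0,0,0],[0,0,0,0,0,0]]]'; python3 st.py; python3 -m pendant '[[[-0.025,0,0,0,0,0],[-0.025,0,0,0,0,0],[-0.025,0,0,0,0,0],[-0.025,0,0,0,0,0],[0,0,0,0,0,0]]]'; python3 st.py;python3 - <<'E'
from bench import imaging
import cv2
c=imaging.camera("wrist");cv2.imwrite("pics/w5.png",c["pixels"])
c=imaging.camera("scene");i=c["pixels"][150:250,180:330]
cv2.imwrite("pics/s5.png",cv2.resize(i,None,fx=5,fy=5,interpolation=cv2.INTER_CUBIC))
E
```

```text
time_s: 10.78
eef_pos: [0.4767, 0.0491, 0.0525]
eef_rot: [0.001, -0.062, 0.998, -0.0]
wrist_force: [-0.4, -0.7, 0.1]
opening: -0.003
t 10.78 local [-0.0743  0.086 ] z 0.0525 tooly deg 97.08 tilt [ 0.002  -0.0001] F [-0.4 -0.7  0.1] op -0.003
time_s: 11.4
eef_pos: [0.499, 0.0517, 0.0532]
eef_rot: [0.002, -0.062, 0.998, -0.0]
wrist_force: [-0.3, 0.5, -0.3]
opening: -0.003
t 11.4 local [-0.0519  0.0858] z 0.0532 tooly deg 97.09 tilt [ 0.0039 -0.0003] F [-0.3  0.5 -0.3] op -0.003
```

View pics/w5.png

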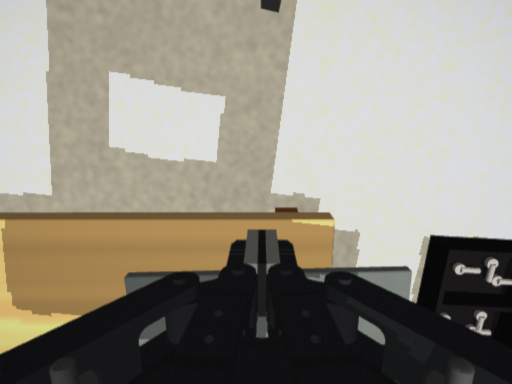

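View pics/s5.png

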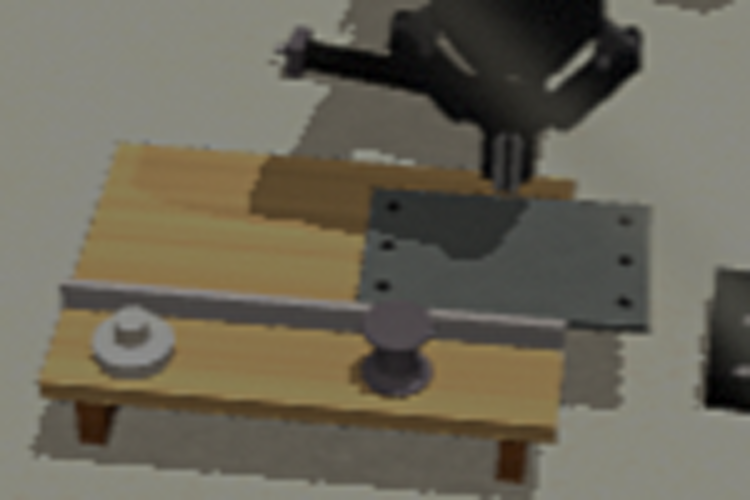

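The fingertips (scene zoom, 508,185) are just at the panel's front edge, near its centre in y. I'll push gently into the fence and watch the force.

```bash
python3 -m pendant '[[[-0.015,0,0,0,0,0],[-0.015,0,0,0,0,0],[-0.015,0,0,0,0,0],[0,0,0,0,0,0]]]'; python3 st.py; python3 - <<'E'
from bench import imaging
import cv2
c=imaging.camera("scene");i=c["pixels"][150:250,180:330]
cv2.imwrite("pics/s6.png",cv2.resize(i,None,fx=5,fy=5,interpolation=cv2.INTER_CUBIC))
E
```

```text
time_s: 12.0
eef_pos: [0.5065, 0.053, 0.0526]
eef_rot: [0.0, -0.062, 0.998, -0.0]
wrist_force: [-0.4, -0.5, -0.0]
opening: 0.003
t 12.0 local [-0.0443  0.0863] z 0.0526 tooly deg 97.09 tilt [ 0.0003 -0.    ] F [-0.4 -0.5 -0. ] op 0.003
```

View pics/s6.png

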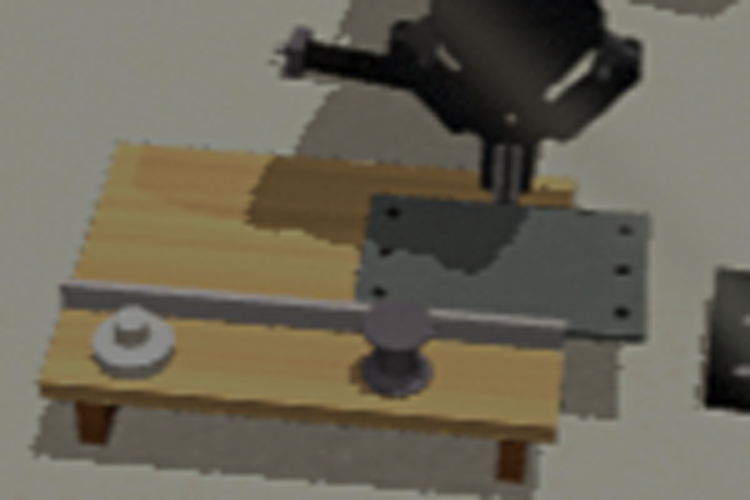

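```bash
for k in 1; do python3 -m pendant '[[[-0.01,0,0,0,0,0],[-0.01,0,0,0,0,0],[0,0,0,0,0,0]]]'; python3 st.py; done; python3 holes.py scene 5 180 150 '[[622,313],[623,270],[625,230],[379,293],[386,252],[393,213]]'
```

```text
time_s: 12.42
eef_pos: [0.5098, 0.0535, 0.0525]
eef_rot: [-0.001, -0.062, 0.998, -0.0]
wrist_force: [-2.6, -0.8, 1.4]
opening: -0.002
t 12.43 local [-0.041   0.0864] z 0.0525 tooly deg 97.1 tilt [-0.0016 -0.0001] F [-2.6 -0.8  1.4] op -0.002
[[41.2, 146.8], [10.4, 146.3], [-19.7, 146.3], [41.6, 30.8], [11.6, 30.7], [-18.2, 30.8]] centre [11.1 88.6]
len 115.7 rel deg 0.52
```

A steady -2.6 N shows the fence is being reached. I'll press a bit more to seat it.

```bash
python3 -m pendant '[[[-0.01,0,0,0,0,0],[0,0,0,0,0,0]]]'; python3 st.py; python3 -m pendant '[[[-0.01,0,0,0,0,0],[0,0,0,0,0,0]]]'; python3 st.py; python3 - <<'E'
from bench import imaging
import cv2
c=imaging.camera("scene");i=c["pixels"][150:250,180:330]
cv2.imwrite("pics/s7.png",cv2.resize(i,None,fx=5,fy=5,interpolation=cv2.INTER_CUBIC))
E
```

```text
time_s: 12.72
eef_pos: [0.5097, 0.0536, 0.052]
eef_rot: [-0.003, -0.062, 0.998, -0.0]
wrist_force: [-1.6, -1.1, 1.2]
opening: 0.002
t 12.72 local [-0.0411  0.0864] z 0.052 tooly deg 97.12 tilt [-0.0064 -0.0005] F [-1.6 -1.1  1.2] op 0.002
time_s: 12.98
eef_pos: [0.5096, 0.0536, 0.0516]
eef_rot: [-0.006, -0.062, 0.998, -0.0]
wrist_force: [-2.1, -1.1, 1.8]
opening: 0.002
t 12.97 local [-0.0411  0.0865] z 0.0516 tooly deg 97.14 tilt [-0.0112 -0.001 ] F [-2.1 -1.1  1.8] op 0.002
```

View pics/s7.png

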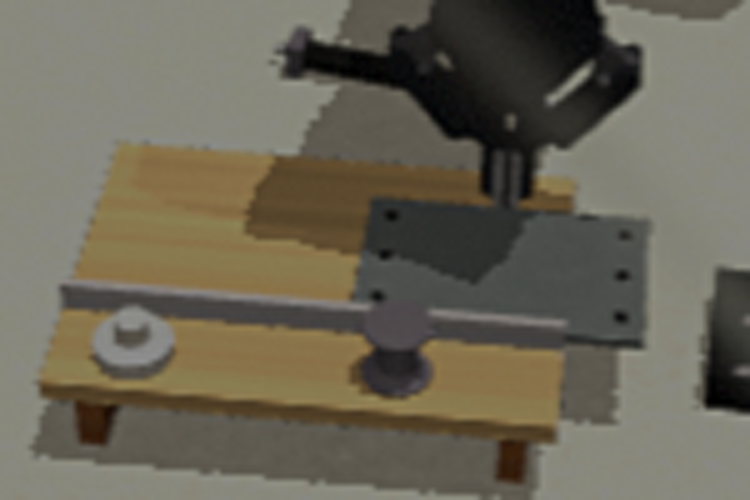

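```bash
python3 holes.py scene 5 180 150 '[[621,317],[622,274],[625,235],[377,296],[384,254],[391,215]]'; python3 -c "
from bench import telemetry;o=telemetry.get_obs();print(o['q'].round(4),o['joint_efforts'].round(2),o['torque'].round(2))"
```

```text
[[44.1, 146.4], [13.3, 145.9], [-15.9, 146.4], [43.9, 30.1], [13.2, 29.9], [-16.6, 30.0]] centre [13.7 88.1]
len 116.2 rel deg -0.17
[-0.1256  0.2945  1.8794 -0.0028  0.9784 -1.8195] [ 2.600e-01 -4.221e+01 -2.919e+01  3.700e-01 -1.230e+00 -1.000e-02] [-0.15  0.72 -0.01]
```

Measured centre is (13.7, 88) mm with -0.17° of skew, so flush within calibration. I'll fix the tool's tilt and press once more to confirm it doesn't advance.

```bash
python3 -m pendant '[[[-0.025,0,-0.006,0,-0.0035,0],[-0.025,0,-0.004,0,0,0]]]'; python3 st.py;  python3 -m pendant '[[[-0.03,0,-0.006,0,-0.0035,0],[0,0,0,0,0,0]]]'; python3 st.py
```

```text
time_s: 13.32
eef_pos: [0.5101, 0.0541, 0.0509]
eef_rot: [-0.011, -0.063, 0.998, -0.0]
wrist_force: [-21.5, -6.1, 15.8]
opening: -0.003
t 13.32 local [-0.0406  0.0869] z 0.0509 tooly deg 97.26 tilt [-0.0221 -0.0015] F [-21.5  -6.1  15.8] op -0.003
time_s: 13.58
eef_pos: [0.5092, 0.054, 0.0506]
eef_rot: [-0.013, -0.064, 0.998, -0.0]
wrist_force: [1.3, -0.4, -0.1]
opening: 0.001
t 13.57 local [-0.0415  0.0869] z 0.0506 tooly deg 97.32 tilt [-0.0269 -0.0018] F [ 1.3 -0.4 -0.1] op 0.001
```

A press of about 20 N moved it no further, so it's firmly flush. Retreating straight off the edge, then up and away for a check.

```bash
python3 -m pendant '[[[0.03,0,-0.005,0,0,0],[0.1,0,-0.01,0,0,0],[0.1,0,-0.1,0,0,0],[0,0,-0.2,0,0,0],[0.1,0.1,-0.2,0,0,0],[0,0.3,-0.2,0,0,0],[0,0.3,-0.1,0,0,0],[0,0.3,0,0,0,0],[0,0.3,0,0,0,0],[0,0,0,0,0,0]]]'; python3 st.py; python3 - <<'E'
from bench import imaging
import cv2
c=imaging.camera("top");cv2.imwrite("pics/t8f.png",c["pixels"]);i=c["pixels"][140:225,205:315]
cv2.imwrite("pics/t8.png",cv2.resize(i,None,fx=7,fy=7,interpolation=cv2.INTER_CUBIC))
c=imaging.camera("scene");cv2.imwrite("pics/s8f.png",c["pixels"]);i=c["pixels"][150:250,180:330]
cv2.imwrite("pics/s8.png",cv2.resize(i,None,fx=5,fy=5,interpolation=cv2.INTER_CUBIC))
E
```

```text
time_s: 14.82
eef_pos: [0.4212, 0.3039, 0.2209]
eef_rot: [0.002, -0.062, 0.998, 0.004]
wrist_force: [-0.4, -0.3, 0.0]
opening: -0.001
t 14.82 local [-0.0984  0.3457] z 0.2209 tooly deg 97.09 tilt [0.0037 0.0076] F [-0.4 -0.3  0. ] op -0.001
```

View pics/t8.png

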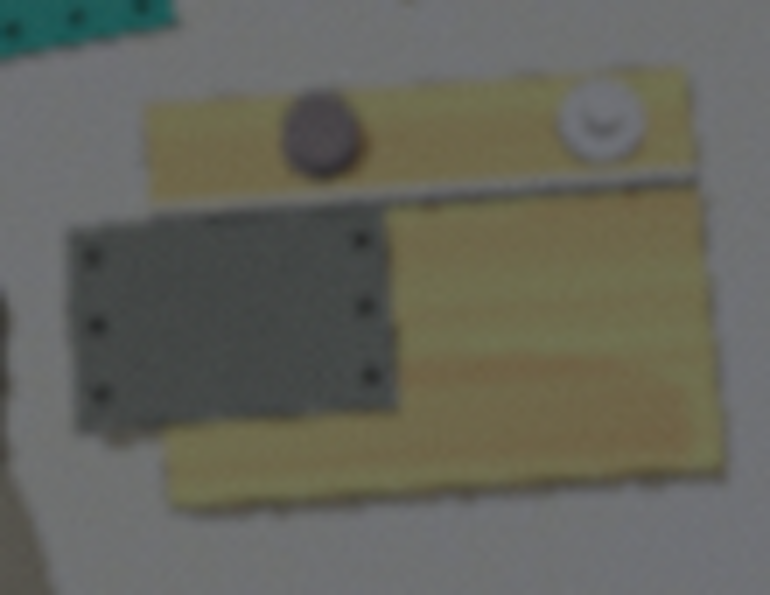

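View pics/s8.png

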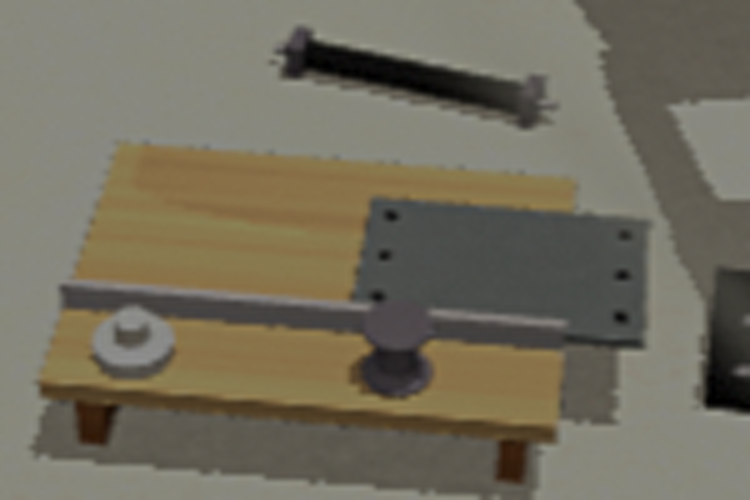

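View pics/s8f.png

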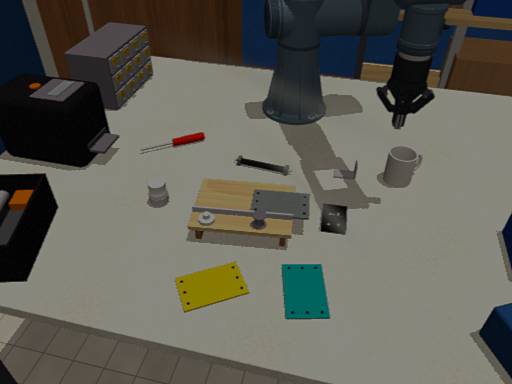

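```bash
python3 holes.py top 7 205 140 '[[92,258],[97,325],[101,395],[361,240],[367,306],[372,375]]'
python3 - <<'E'
from st import *
from bench import imaging
f=lambda q,s,o:((q[0]+.5)/s-.5+o[0],(q[1]+.5)/s-.5+o[1])
for n,pts,s,o in (("top",[(146,103),(689,68),(724,468),(170,503)],7,(205,140)),("scene",[(556,432),(40,386),(118,143),(577,181)],5,(180,150))):
    c=imaging.camera(n);W=np.array([ray(c,f(q,s,o),.05)[:2] for q in pts]);p,r=fit(W,LEDL);print(n,p.round(4),np.degrees(p[2]).round(2),[(toloc(LED,w)*1e3).round(1).tolist() for w in W],(r*1e3).round(1))
c=imaging.camera("top")
W=[ray(c,f(q,7,(205,140)),.065) for q in [(152,216),(695,183)]]
print("fence front top",[(toloc(LED,w)*1e3).round(1) for w in W])
E
```

```text
[[45.0, 146.4], [15.3, 145.9], [-15.5, 145.9], [45.0, 29.6], [15.6, 29.1], [-14.8, 29.2]] centre [15.1 87.7]
len 116.8 rel deg 0.14
top [ 0.5611 -0.0272  0.1182] 6.77 [[114.5, 119.2], [114.0, -120.3], [-64.8, -119.0], [-63.4, 119.4]] [ 1.   0.6 -0.5 -1.1  0.4 -0.2 -0.9  0.7]
scene [ 0.5631 -0.0257  0.1218] 6.98 [[117.6, 120.1], [117.7, -117.0], [-63.6, -118.9], [-62.5, 120.9]] [-0.4 -0.2  0.8 -0.2  1.1 -1.8  0.3  0.4]
fence front top [array([ 59.7, 119.1]), array([  58.1, -116.2])]
```

Top view puts the centre at (15.1, 87.7) mm with 0.14° of skew: flush, with about 37 mm of overhang. There's plenty of time, so I'll nudge it +2.5 mm along the fence from its -y end.

```bash
python3 -m pendant '[[[-0.08,-0.27,0,-0.002,0.001,0],[-0.08,-0.27,0,0,0,0],[-0.08,-0.27,0,0,0,0],[-0.08,-0.27,0,0,0,0],[-0.08,-0.27,0,0,0,0],[-0.08,-0.27,0,0,0,0],[-0.08,-0.26,0,0,0,0],[0,0,0,0,0,0]]]'; python3 st.py
```

```text
time_s: 16.12
eef_pos: [0.5796, -0.0846, 0.2166]
eef_rot: [0.001, -0.05, 0.999, 0.006]
wrist_force: [-0.8, 0.9, 0.7]
opening: 0.002
t 16.12 local [ 0.0115 -0.0592] z 0.2166 tooly deg 95.77 tilt [0.0023 0.0113] F [-0.8  0.9  0.7] op 0.002
```

```bash
python3 -m pendant '[[[0,0.1,0,0.0035,0.0012,-0.0068],[0,0,0.15,0,0,0],[0,0,0.2,0,0,0],[0,0,0.2,0,0,0],[0,0,0.1,0,0,0],[0,0,0,0,0,0]]]'; python3 st.py
```

```text
time_s: 16.88
eef_pos: [0.5739, -0.0541, 0.085]
eef_rot: [0.0, -0.065, 0.998, 0.0]
wrist_force: [0.5, 0.5, 1.3]
opening: 0.002
t 16.88 local [ 0.0096 -0.0283] z 0.085 tooly deg 97.46 tilt [0.0002 0.0006] F [0.5 0.5 1.3] op 0.002
```

```bash
python3 -m pendant '[[[0,0,0.05,0,0,0.0025],[0,0,0.05,0,0,0],[0,0,0.04,0,0,0],[0,0,0,0,0,0]]]'; python3 st.py
```

```text
time_s: 17.38
eef_pos: [0.5754, -0.0524, 0.0584]
eef_rot: [0.002, -0.062, 0.998, -0.0]
wrist_force: [0.1, 0.5, 0.2]
opening: 0.003
t 17.38 local [ 0.0112 -0.0268] z 0.0584 tooly deg 97.13 tilt [ 0.0045 -0.0007] F [0.1 0.5 0.2] op 0.003
```

```bash
python3 -m pendant '[[[-0.01,0,0.028,0,0.0015,0],[0,0,0,0,0,0]]]'; python3 st.py; python3 -m pendant '[[[0,0.05,0,0,0,0],[0,0.05,0,0,0,0],[0,0.05,0,0,0,0],[0,0,0,0,0,0]]]'; python3 st.py
```

```text
time_s: 17.62
eef_pos: [0.578, -0.0525, 0.0529]
eef_rot: [0.0, -0.062, 0.998, -0.001]
wrist_force: [0.4, -0.1, -0.4]
opening: 0.003
t 17.62 local [ 0.0138 -0.0272] z 0.0529 tooly deg 97.1 tilt [ 0.0004 -0.0015] F [ 0.4 -0.1 -0.4] op 0.003
time_s: 18.12
eef_pos: [0.5742, -0.0203, 0.0533]
eef_rot: [0.0, -0.062, 0.998, -0.001]
wrist_force: [0.5, 0.1, -0.1]
opening: 0.001
t 18.12 local [0.014  0.0052] z 0.0533 tooly deg 97.12 tilt [ 0.001  -0.0015] F [ 0.5  0.1 -0.1] op 0.001
```

```bash
python3 -m pendant '[[[0,0.015,0.003,0,0,0],[0,0.015,0,0,0,0],[0,0.012,0,0,0,0],[0,0,0,0,0,0]]]'; python3 st.py; python3 - <<'E'
from bench import imaging
import cv2
c=imaging.camera("scene");i=c["pixels"][150:250,180:330]
cv2.imwrite("pics/s9.png",cv2.resize(i,None,fx=5,fy=5,interpolation=cv2.INTER_CUBIC))
E
```

```text
time_s: 18.62
eef_pos: [0.5734, -0.0118, 0.0528]
eef_rot: [0.001, -0.062, 0.998, -0.001]
wrist_force: [0.2, 0.1, -0.4]
opening: -0.001
t 18.62 local [0.0142 0.0137] z 0.0528 tooly deg 97.12 tilt [ 0.0016 -0.0022] F [ 0.2  0.1 -0.4] op -0.001
```

View pics/s9.png

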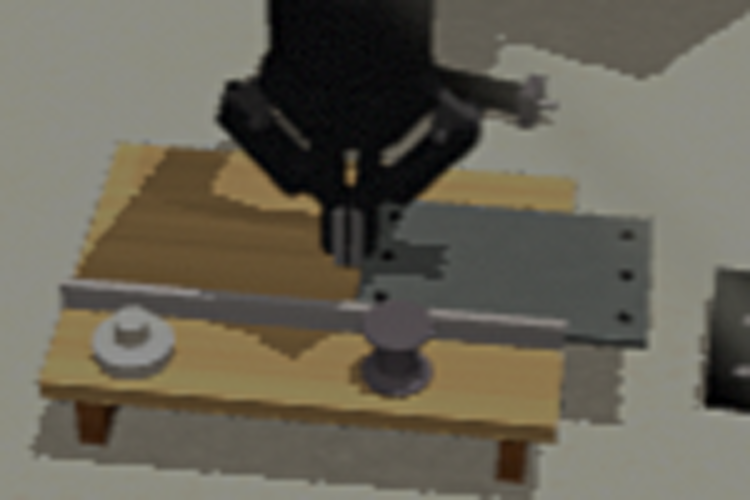

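```bash
python3 -m pendant '[[[0,0.007,0,0,0,0],[0,0,0,0,0,0]]]'; python3 st.py
python3 -m pendant '[[[0,-0.08,0,0,0,0],[0,-0.08,0,0,0,0],[0,0,-0.15,0,0,0],[0,0,-0.25,0,0,0],[0,-0.1,-0.25,0,0,0],[0.1,-0.25,-0.1,0,0,0],[0.2,-0.25,0,0,0,0],[0.2,-0.25,0,0,0,0],[0.1,-0.25,0,0,0,0],[0.1,-0.25,0,0,0,0],[0,0,0,0,0,0]]]'; python3 st.py; python3 - <<'E'
from bench import imaging
import cv2
c=imaging.camera("top");cv2.imwrite("pics/taf.png",c["pixels"]);i=c["pixels"][140:225,205:315]
cv2.imwrite("pics/ta.png",cv2.resize(i,None,fx=7,fy=7,interpolation=cv2.INTER_CUBIC))
c=imaging.camera("scene");cv2.imwrite("pics/saf.png",c["pixels"]);i=c["pixels"][150:250,180:330]
cv2.imwrite("pics/sa.png",cv2.resize(i,None,fx=5,fy=5,interpolation=cv2.INTER_CUBIC))
E
```

```text
time_s: 18.92
eef_pos: [0.5733, -0.0108, 0.0528]
eef_rot: [0.001, -0.062, 0.998, -0.001]
wrist_force: [-0.2, 0.2, -0.3]
opening: 0.0
t 18.93 local [0.0142 0.0148] z 0.0528 tooly deg 97.1 tilt [ 0.0017 -0.0024] F [-0.2  0.2 -0.3] op 0.0
time_s: 20.3
eef_pos: [0.4689, -0.3449, 0.2104]
eef_rot: [0.002, -0.059, 0.998, -0.004]
wrist_force: [0.2, -0.1, -0.3]
opening: -0.003
t 20.3 local [-0.1302 -0.3041] z 0.2104 tooly deg 96.76 tilt [ 0.0044 -0.0082] F [ 0.2 -0.1 -0.3] op -0.003
```

View pics/ta.png

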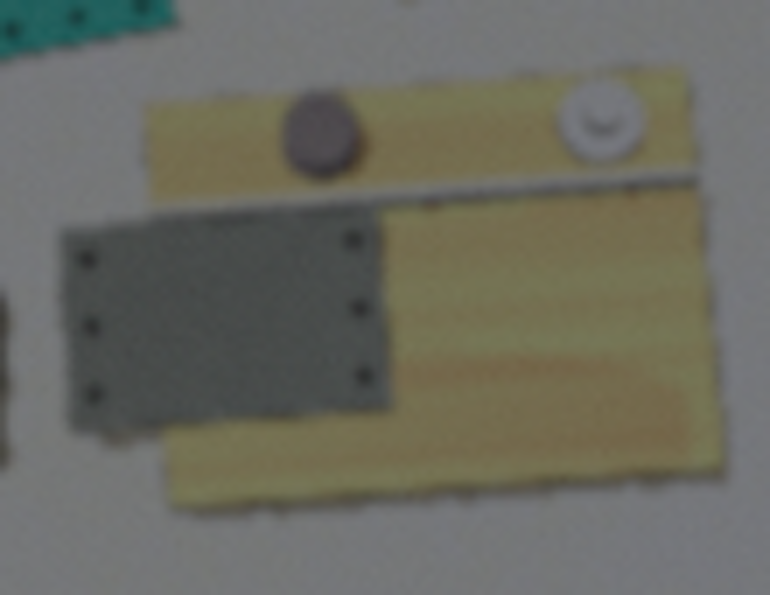

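View pics/sa.png

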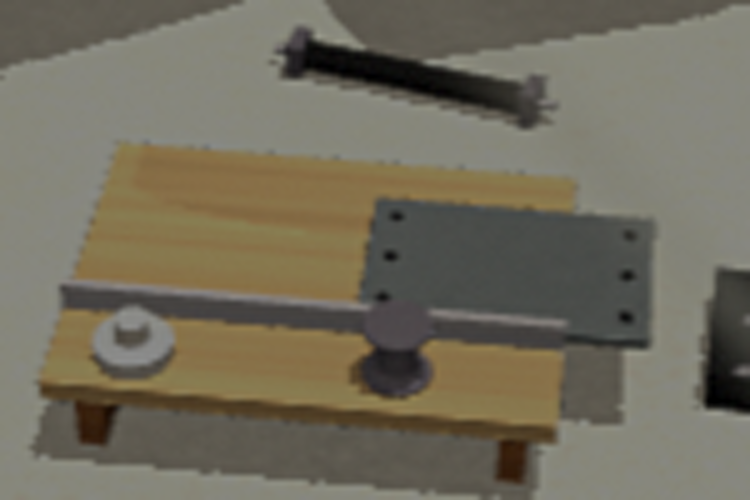

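View pics/taf.png

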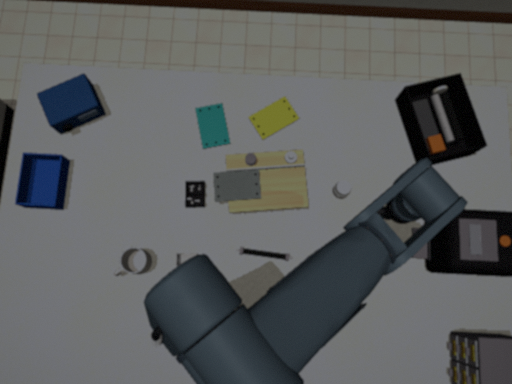

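```bash
python3 holes.py top 7 205 140 '[[87,259],[92,326],[95,395],[353,240],[360,307],[365,376]]'
python3 holes.py scene 5 180 150 '[[625,317],[627,275],[629,235],[382,297],[390,256],[397,216]]'
```

```text
[[44.7, 148.6], [15.0, 148.1], [-15.3, 148.5], [45.2, 33.1], [15.3, 32.2], [-15.1, 32.2]] centre [15.  90.4]
len 115.9 rel deg 0.18
[[43.8, 148.3], [13.8, 148.3], [-16.1, 148.4], [44.3, 32.5], [14.3, 33.0], [-16.2, 33.0]] centre [14.  90.6]
len 115.5 rel deg 0.16
```

View pics/saf.png

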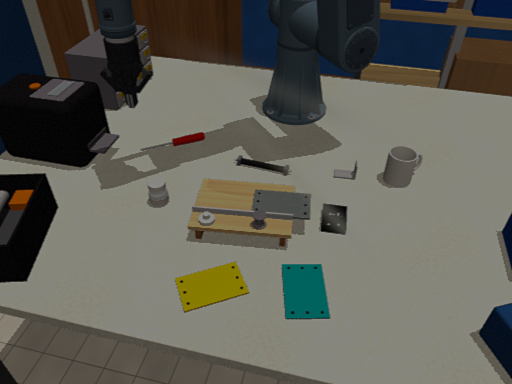

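```bash
python3 st.py; python3 -c "
from bench import ctrl;print(ctrl.hand_in())"
```

```text
t 20.5 local [-0.1276 -0.299 ] z 0.21 tooly deg 97.11 tilt [ 0.0041 -0.006 ] F [-0.4 -0.9 -0.4] op -0.002
the job is handed in; nothing more can be done
None
```

The panel now lies flat and flush against the back fence, overhanging the screw-tray (+y) end by about 40 mm. I handed the job in at about 20.5 s, with the arm clear of everything.

- **What I did:** With the fingers shut, I pushed the panel along the ledge from its -y end. I then pushed it squarely into the fence from the front; pressing at about 20 N moved it no further. A last nudge of about 2.5 mm corrected the overhang, which had come out at about 37 mm.
- **Last checks:** The top view puts the panel's centre at ledge (15.0, 90.4) mm and the scene view at (14.0, 90.6) mm, against a target of (15, 90). Skew is about 0.2° in both. By eye, everything else stands where it was in the pictures.
- **Disagreements:** The two views differ by about 1 mm in the distance to the fence, which is within the 2 mm calibration. I didn't press against the fence again after the final nudge, so flushness then rests on the pictures alone.
- **Unexpected:** While the panel was pressed against the fence, the tool tilted about 1.5° and dipped to 0.6 mm above the ledge. During the 20 N press there was also about 16 N of upward force on it, so it may have brushed the ledge top.

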